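Clamp a stepped shaft in the sprung inspection frame

TASK

Put the stepped shaft into the holding frame for inspection: thin end into the sprung head, thick end fully home in the fixed head, so that the shaft lies level and is held between the two cups by the spring. Tilt the shaft to get its thin end under the sprung head's roof, use it to press that head back just far enough to lower the thick end in front of the fixed head, and do not drive the sprung head back onto its end stop. Let go of the shaft at the end and do not disturb the spray can and the two caps.

Things in the scene. Friction and masses are not known exactly. Their poses are not given: they have to be found in the camera images.
- shaft_mid (a point): Centre of a loose bare-steel stepped shaft, 150 mm long, 0.4 to 0.65 kg, lying level, mid height 18 mm above the bench. Its x runs along the shaft to the thin end, z up. x -75 to -22 mm: round thick journal, 26 mm diameter; -22 to +27: square body 36 x 36 mm, lying on a flat (grasp here); +27 to +75: round thin journal, 18 mm diameter.
- shaft_thin (a point): Centre of the shaft's thin end face, 75 mm from shaft_mid along the shaft's +x (same axes).
- plate: Fixed dark base plate of the holding frame, 300 x 110 x 12 mm; origin under its centre, at bench height; z up, x along it from the fixed head to the sprung head (the one with a push rod behind it). Both heads sit on one 50 mm wide bar (top at height 20) clamped firmly anywhere within +-10 mm along x: this shift S is NOT in any pose; feel for it with the shaft, or see it.
- fixed_mark (a point): Point of the plate (plate axes) at x -75 mm, y 0, height 57 (the seated shaft's axis). S further along x lies the back of the fixed head's cup, which opens to +x. Cup 10 mm deep (lip at x -65 + S), floor at height 44, roof from 73 to 79, 34 mm wide inside, closed at top and sides; block reaches to x -93 + S. The shaft's thick end must bear on the cup's back.
- sprung_mark (a point): Point of the plate (plate axes) at x +67 mm, y 0, height 57. S further along x lies the back of the sprung head's cup at rest; it opens to -x. Cup 14 mm deep (mouth at x 53 + S), floor at height 48, roof from 80 to 86, 26 mm wide inside, 38 outside, closed at top and sides. Tilted about 25 degrees, the thin end goes in under the roof while the rest of the shaft passes above the fixed head.
- sprung_head (a joint): How far the sprung head is pressed back along plate +x, in m. 0 at rest, end stop at 0.033; beyond 0.029 counts as driven onto the stop. Spring: 3 N to start, 0.4 N more per mm, friction 0.6 N. A level shaft's thick end clears the fixed head's lip only beyond 0.018. With the shaft properly seated it reads 0.008.
- spray_can: Bystander: upright steel spray can, 62 mm diameter, 170 mm tall, origin under its centre.
- cap_a: Bystander: white plastic cap, 70 mm diameter, 45 mm high, origin under its centre.
- cap_b: Bystander: a second such cap.
Things that resemble listed ones, but are neither listed nor needed, are in the scene too. Of the things like the part that bears shaft_mid, leave any that is red or yellow; of the rest the larger one is meant.

How it is judged:
On the way:
1. the sprung head has been pressed back more than 15 mm by the shaft's thin end, which is inside its cup (value of joint sprung_head above 0.015 m and x of shaft_thin in the frame of plate above 0.06 m and z of shaft_thin in the frame of plate between 0.045 and 0.08 m), for 0.1 s.
At the end, for the whole second after the job is handed in: Shaft released and still in both cups, thin end at the sprung head: along the plate within 0.08 rad, middle 57 +-4 mm above the bench, within 6 mm of the plate's centre line and 16 mm of its middle; sprung head held 5.5 to 11.5 mm back (8 = thick end home) (value of joint sprung_head between 0.0055 and 0.0115 m and z of shaft_mid in the frame of plate between 0.053 and 0.061 m and y of shaft_mid in the frame of plate between -0.006 and 0.006 m and x of shaft_mid in the frame of plate between -0.016 and 0.016 m and x of shaft_thin in the frame of plate above 0.055 m and angle between the x axis of shaft_mid and the x axis of plate, either way round below 0.08 rad and linear speed of shaft below 0.01 m/s); the robot touches nothing.
It fails at once if the sprung head driven onto its end stop (more than 29 mm back) (value of joint sprung_head above 0.029 m).
It fails at once if spray_can moved more than 30 mm or tipped (distance of spray_can from where it was at the start of the episode above 0.03 m or angle between spray_can's own z axis and vertical above 0.4 rad).
It fails at once if cap_a moved more than 30 mm or tipped (distance of cap_a from where it was at the start of the episode above 0.03 m or angle between cap_a's own z axis and vertical above 0.4 rad).
It fails at once if cap_b moved more than 30 mm or tipped (distance of cap_b from where it was at the start of the episode above 0.03 m or angle between cap_b's own z axis and vertical above 0.4 rad).
It also fails if it takes over 48 s, if anything falls off the work surface, if the arm or the gripper's body presses on something with over 40 N, if the wrist force passes 120 N, or if a joint passes its speed limit or range.

ROBOT

A 6-joint arm with a two-finger parallel gripper is mounted at the origin on the work surface. World frame = base frame: x ahead of the robot, y to its left, z up, the work surface at z = 0. Lengths are in m, angles in rad, forces in N, time in s.
With the tool pointing down it reaches from about 0.275 to 0.975 m from the base axis. Payload 8.4 kg.
Tool frame: the origin (TCP) lies on the mounting face of the last link; the fingertips stand 190 mm ahead of it and the grasp point (between the pads) lies 171 mm ahead of it; x points along the fingers, y is the direction in which the jaws open and shut, and the axes are right-handed (so a half turn about x gives the same grasp; the last joint's range is limited). The gripper opens to 92 mm and grips with 3 to 60 N. Pads are 20 mm wide; open, the fingers measure 128 mm over their backs; the gripper's body (75 mm by 189 mm) begins 69 mm behind the grasp point.
Start: joints at [-1.121, 0.353, 1.633, -0, 1.155, -0.002], TCP at [0.273, -0.562, 0.405] pointing down, gripper open.
Joint ranges: [-2.63, 2.63], [-0.92, 2.1], [0.06, 2.66], [-1.3, 4.44], [0, 2.69], [-3.02, 3.02]. Speed limits (rad/s): [2.22, 2.22, 2.79, 3.14, 3.14, 3.14].

INTERFACE

Orientations are given as a unit quaternion [x, y, z, w].
In Python, from workcell import sensors, cams, job_done gives the robot as it stands.
- The arm moves only by the tool jog_arm, never from a script. Its argument "plan" is a list of rows, each a list of 7 numbers: the turn, a rotation vector about the world's x, y, z in units of pi/2 rad (1.0 is pi/2 rad), then the shift along the world's x, y, z in units of 0.3 m (1.0 is 0.3 m), then the opening, from -1 (shut) to 1 (fully open), so that 0 is half open. In form: [[wx, wy, wz, x, y, z, gripper], ...]. A call has 1 to 12 rows; each row shifts and turns the commanded pose from where the row before left it; what a row does not reach is not made up. A row lasts 1/8 s, in which the tool goes at most 62.5 mm and 10.7 degrees, less where a joint would pass 70% of its speed; a pose out of reach is approached as far as the arm can. A call with a number of a shift or a turn outside -1 to 1 is refused whole. A call with a gripper value outside its range is refused whole. The fingers move at their own pace and stop on an object; "grip_force" is the grip in N (left out, the last holds). Time passes only in rows, so rows that do not move let the fingers close. It gives the time, the measured TCP pose, the force and the opening at its end, in the units of the state.
- sensors.state(): the state, without advancing time (a new reading comes with each control period).
- cams.grab_frame(name): name is "scene" or "top" or "wrist"; returns a dict with "frame" (384x512x3 uint8, blue, green, red), "depth" (384x512 float32, m along the optical axis (not along the pixel's ray), 0 where there is no reading), "intrinsics" (3x3 intrinsics, pixels), "k1" (the pictures are not rectified: a ray, as slopes to the right and down, at radius r is drawn at 1 + k1 r^2 times it, then the intrinsics apply), "T" (4x4, takes a point from camera to world coordinates). Camera axes: x right, y up, looking along -z (the intrinsics and any distortion apply to the point x, -y, -z); pixel columns grow to the right and rows downward; lengths in m; the calibration is good to about 2 mm. A picture is of the moment at which its call begins.
- job_done(): hands the job in, once; it reports no verdict.
The state is a dict: "t": time; "joint_positions": joint angles; "qd": joint speeds; "tau": joint torques, N m; "tcp_pos": TCP position; "eef_rot": TCP orientation; "ft_force": force on the tool from outside, world axes, zero at the start; "torque": the same for the moment, N m; "grip_width": finger opening in m.
Only numpy, scipy, OpenCV 4.12 (cv2) and the standard library are available. Lean on these libraries where they do the work, as an engineer would, in place of code of your own. Each camera call takes 0.05 s, during which the arm holds its last target. There are 200 camera calls.

## Working session

There is one attempt and no reset: what is moved stays moved. The work goes in short steps, Python scripts to look and compute and a tool call to move; the robot and the scene stay as the last step left them, time stands still between calls to the robot, and variables do not carry over. Pictures are saved under pics/ and viewed, about 8 in all and at most 12, crops included, and the job is handed in when it is done.

Besides the shell and the picture viewer there is one more tool, called after "Emit:" as name(argument=value, ...) on one line, values as JSON. jog_arm: Moves the arm, as the interface text tells. Shifts and turns lie within -1 to 1; 1 stands for 0.3 m of shift or pi/2 rad of turn. Its arguments: {"type":"object","properties":{"plan":{"type":"array"},"grip_force":{"type":"number"}},"required":["plan"]}

```bash
mkdir -p pics; ls
cat > h.py <<'E'
import numpy as np, cv2, pickle
from workcell import sensors, cams, job_done
def grab(n, save=None):
    f=cams.grab_frame(n)
    if save:
        pickle.dump(f,open(f'{save}.pkl','wb')); cv2.imwrite(f'pics/{save}.png',f['frame'])
    return f
def und(f,u,v):
    K=np.array(f['intrinsics'],float)
    a=(np.atleast_1d(u)-K[0,2])/K[0,0]; b=(np.atleast_1d(v)-K[1,2])/K[1,1]
    x,y=a.copy(),b.copy()
    for _ in range(20):
        s=1+f['k1']*(x*x+y*y); x,y=a/s,b/s
    return x,y
def ray(f,u,v):
    x,y=und(f,u,v); T=np.array(f['T']); return T[:3,3], (np.stack([x,-y,-np.ones_like(x)],-1)@T[:3,:3].T)
def at_z(f,u,v,z):
    o,d=ray(f,u,v); return o+d*((z-o[2])/d[:,2])[:,None]
def by_depth(f,u,v):
    o,d=ray(f,u,v); D=f['depth'][np.round(v).astype(int),np.round(u).astype(int)]; return o+d*np.atleast_1d(D)[:,None]
def cloud(f):
    v,u=np.mgrid[:384,:512]; return by_depth(f,u.ravel().astype(float),v.ravel().astype(float)).reshape(384,512,3)
E
python3 - <<'E'
from h import *
a=grab('scene','scene0');b=grab('top','top0')
print(sensors.state())
for f in (a,b): print(f['k1'],f['T'],f['intrinsics'])
E
```

```text
pics
{'t': 0.1, 'joint_positions': array([-1.12140037e+00,  3.53611507e-01,  1.63402146e+00,  8.89118174e-06,
        1.15518465e+00, -2.44805662e-03]), 'qd': array([-1.38898990e-03, -1.20432030e-03, -5.81399209e-04, -2.54673275e-03,
       -1.08042976e-04,  4.55562202e-06]), 'tau': array([-6.97050691e-04, -5.94903660e+01, -3.34933484e+01,  6.97955070e-02,
        1.83363265e-02, -3.69821123e-05]), 'tcp_pos': array([ 0.27278288, -0.56211946,  0.40403464]), 'eef_rot': array([-0.68904475, -0.15881717,  0.68923111, -0.15797125]), 'ft_force': array([ 0.86636602, -0.66780253, -0.45646837]), 'torque': array([-0.00048509,  0.00632372, -0.02012299]), 'grip_width': 0.09171960280087817}
-0.07618675659856487 [[-0.49061292 -0.60874691  0.62347908  1.21773649]
 [ 0.87118136 -0.32748129  0.3657855   0.36083558]
 [-0.01849306  0.72262245  0.69099552  0.75890268]
 [ 0.          0.          0.          1.        ]] [[358.9528514    0.         257.71891547]
 [  0.         358.9528514  187.46655929]
 [  0.           0.           1.        ]]
-0.168987719979709 [[ 0.02212793  0.99260116 -0.11938718  0.435806  ]
 [-0.99954454  0.02441596  0.01773608  0.01416295]
 [ 0.02051981  0.11894034  0.99268934  1.39300436]
 [ 0.          0.          0.          1.        ]] [[434.44629658   0.         257.53963662]
 [  0.         434.44629658 194.1436311 ]
 [  0.           0.           1.        ]]
```

View pics/scene0.png

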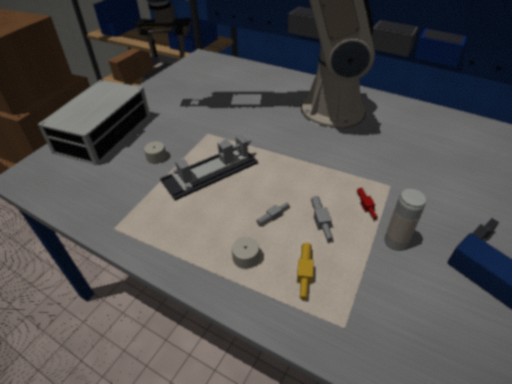

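View pics/top0.png

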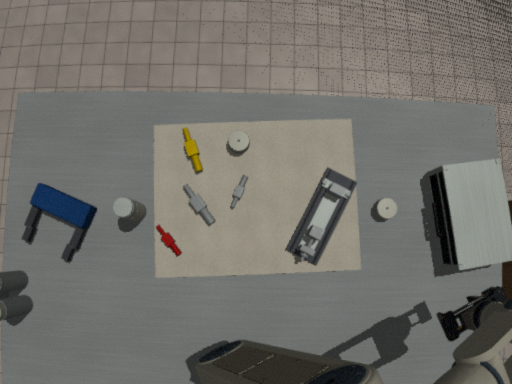

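Scene: large grey shaft at about (198,204) in the top view, frame at (322,215) with the push rod at its lower-left end (300,260), caps at (238,143) and (386,209), can at (128,210). Enlarging the shaft and frame.

Run:
```python
from h import *
f=pickle.load(open('top0.pkl','rb'));im=f['frame']
def crop(u0,v0,w,h,s):
    c=cv2.resize(im[v0:v0+h,u0:u0+w],None,fx=s,fy=s,interpolation=cv2.INTER_CUBIC)
    c=cv2.convertScaleAbs(c,alpha=1.3)
    for k in range(0,w,10): cv2.putText(c,str(u0+k),(k*s,10),0,.35,(0,0,255),1); cv2.line(c,(k*s,12),(k*s,18),(0,0,255),1)
    for k in range(10,h,10): cv2.putText(c,str(v0+k),(0,k*s+4),0,.35,(0,0,255),1); cv2.line(c,(25,k*s),(30,k*s),(0,0,255),1)
    return c
A=crop(175,175,50,60,8);B=crop(280,160,80,115,5)
h=max(A.shape[0],B.shape[0]);C=np.zeros((h,A.shape[1]+B.shape[1],3),np.uint8);C[:A.shape[0],:A.shape[1]]=A;C[:B.shape[0],A.shape[1]:]=B
cv2.imwrite('pics/crop1.png',C)
P=cloud(f)
# shaft points
def rep(m,name):
    p=P[m];print(name,len(p),p.min(0).round(3),p.max(0).round(3))
Z=P[...,2];print('table z',np.median(Z[230:250,200:260]))
for (u,v) in [(128,208),(238,140),(386,207),(210,215),(190,192),(199,206),(340,180),(310,240),(303,258)]:
    print(u,v,P[v,u].round(4))
```

```text
table z 0.001210110163025746
128 208 [0.5338 0.3602 0.1724]
238 140 [0.7697 0.056  0.045 ]
386 207 [ 0.5667 -0.4194  0.0459]
210 215 [0.5303 0.138  0.0268]
190 192 [0.6023 0.2048 0.0222]
199 206 [0.5567 0.1723 0.0399]
340 180 [ 0.6543 -0.2767  0.0149]
310 240 [ 0.4582 -0.1737  0.062 ]
303 258 [ 0.403  -0.1521  0.0682]
```

View pics/crop1.png

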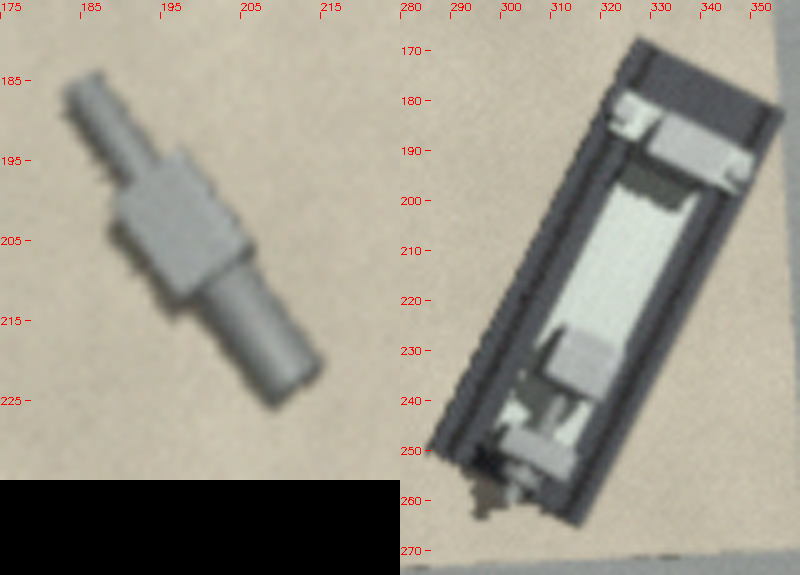

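The crop shows the thin end at (185,186), the thick end at (212,223), plate corners at (327.5,167.5), (356.5,183), (286,250.5) and (316,265), the fixed head at the top and the sprung head at (316,233).

Run:
```python
from h import *
from scipy.spatial.transform import Rotation as R
f=pickle.load(open('top0.pkl','rb'))
c=at_z(f,np.array([327.5,356.5,316,286]),np.array([167.5,183,265,250.5]),.012)
print(c.round(4), [np.linalg.norm(c[i]-c[i-1]).round(4) for i in range(4)], c.mean(0))
ax=(c[2]+c[3]-c[0]-c[1])[:2]; ax/=np.linalg.norm(ax); print('plate yaw',np.arctan2(ax[1],ax[0]))
# shaft: mids of ends at z .018
e=at_z(f,np.array([185,212.]),np.array([186,223.]),.018);print(e, np.linalg.norm(e[0]-e[1]), e.mean(0), np.arctan2(*(e[0]-e[1])[[1,0]]))
# body mask from depth
P=cloud(f);m=np.zeros((384,512),bool);m[180:230,178:222]=1;m&=P[...,2]>.030
p=P[m];print('body',len(p),p.mean(0))
r=R.from_quat(sensors.state()['eef_rot']).as_matrix();print(r.round(3), 'tool y yaw',np.arctan2(r[1,1],r[0,1]))
f=grab('wrist','wrist0');print(np.array(f['T']).round(3),f['intrinsics'][0],f['k1'])
T=np.eye(4);T[:3,:3]=r;T[:3,3]=sensors.state()['tcp_pos'];print((np.linalg.inv(T)@f['T']).round(4))
```

```text
[[ 0.6948 -0.2362  0.012 ]
 [ 0.6464 -0.332   0.012 ]
 [ 0.3801 -0.201   0.012 ]
 [ 0.4243 -0.1047  0.012 ]] [np.float64(0.3007), np.float64(0.1074), np.float64(0.2968), np.float64(0.106)] [ 0.53637549 -0.21845936  0.012     ]
plate yaw 2.6868096958570193
[[0.62170193 0.22227035 0.018     ]
 [0.50568163 0.1316582  0.018     ]] 0.1472116553737298 [0.56369178 0.17696428 0.018     ] 0.6630493258310528
body 239 [0.55546482 0.16897115 0.0807168 ]
[[-0.001  0.437 -0.9  ]
 [ 0.001 -0.9   -0.437]
 [-1.    -0.001 -0.   ]] tool y yaw -1.1189559039338244
[[ 0.436  0.869  0.234  0.338]
 [-0.9    0.422  0.112 -0.531]
 [-0.001 -0.259  0.966  0.384]
 [ 0.     0.     0.     1.   ]] [264.72681471   0.         257.94316959] -0.02095793213390796
[[ 2.000e-04  2.590e-01 -9.659e-01  2.060e-02]
 [ 1.000e+00  2.000e-04  3.000e-04 -0.000e+00]
 [ 3.000e-04 -9.659e-01 -2.590e-01 -7.230e-02]
 [ 0.000e+00  0.000e+00  0.000e+00  1.000e+00]]
```

Emit:
jog_arm(plan=[[0,0,0.0192,0.108,0.172,0,1],[0,0,0.0192,0.108,0.172,0,1],[0,0,0.0192,0.108,0.172,0,1],[0,0,0.0192,0.108,0.172,0,1],[0,0,0.0192,0.108,0.172,0,1],[0,0,0.0192,0.108,0.172,0,1],[0,0,0.0192,0.108,0.172,0,1],[0,0,0,0,0,0,1]])

```text
t: 1.15
tcp_pos: [0.5012, -0.198, 0.4045]
eef_rot: [0.668, 0.232, -0.668, 0.232]
ft_force: [0.4, -0.2, -0.7]
grip_width: 0.0919
```

Run:
```python
from h import *
f=grab('wrist','wf')
cv2.imwrite('pics/wf2.png',cv2.convertScaleAbs(cv2.resize(f['frame'],(800,600),interpolation=cv2.INTER_CUBIC),alpha=1.4))
```

```text
(no output)
```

View pics/wf2.png

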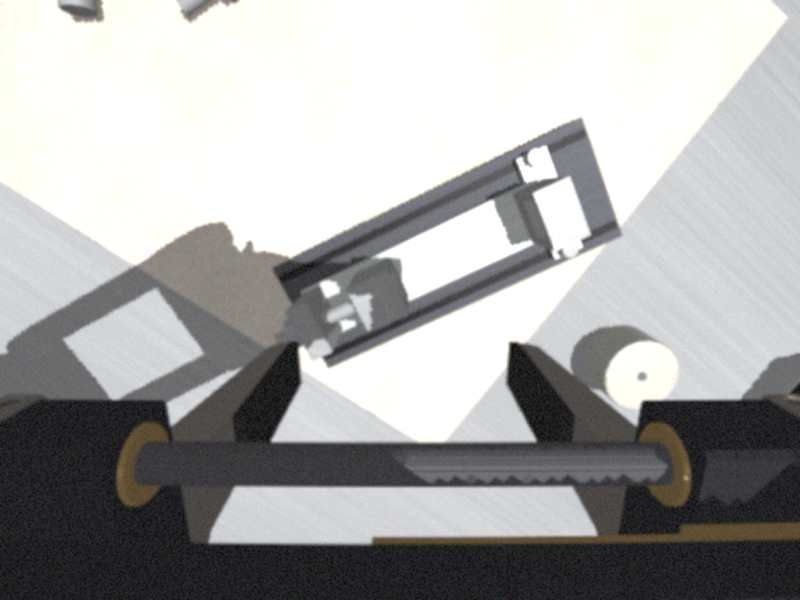

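The wrist view shows the plate corners at display (582,119), (620,235), (327,366) and (275,268). The fixed head is at (560,215) and the sprung head is in shadow at (385,285).

Run:
```python
from h import *
f=pickle.load(open('wf.pkl','rb'))
s=1.5625
c=at_z(f,np.array([582,620,327,275.])/s,np.array([119,235,366,268.])/s,.012)
print(c.round(4),[np.linalg.norm(c[i]-c[i-1]).round(4) for i in range(4)], c.mean(0))
ax=(c[2]+c[3]-c[0]-c[1])[:2]; ax/=np.linalg.norm(ax); print('yaw',np.arctan2(ax[1],ax[0]))
for n,f,bx in (('wrist',f,(110,170,70,410)),('top',pickle.load(open('top0.pkl','rb')),(160,275,280,360))):
    P=cloud(f)[:245] if n=='wrist' else cloud(f)[160:275,280:360]
    ctr=np.array([.5365,-.2185]);th=2.687
    for it in range(2):
        d=P[...,:2]-ctr; X=d@[np.cos(th),np.sin(th)];Y=d@[-np.sin(th),np.cos(th)];Z=P[...,2]
        m=(abs(X)<.175)&(abs(Y)<.075)&(Z>.006)&(Z<.03)
        r=cv2.minAreaRect(np.stack([X[m],Y[m]],-1).astype(np.float32)*1000); print(n,'rect mm',r)
        
    for lo,hi in ((.071,.083),(.083,.093),(.055,.071)):
        k=(Z>lo)&(Z<hi)&(abs(X)<.18)&(abs(Y)<.06)
        if k.sum()>5: print(n,lo,hi,k.sum(),'x',np.percentile(X[k]*1000,[0,2,98,100]).round(1),'y',np.percentile(Y[k]*1000,[0,2,98,100]).round(1), 'z',np.median(Z[k]))
    kx=abs(Y)<.012
    h=[(round(x*1000),round(float(np.median(Z[kx&(abs(X-x)<.003)]))*1000)) for x in np.arange(-.15,.18,.006) if (kx&(abs(X-x)<.003)).sum()>2];print(h)
```

```text
[[ 0.6979 -0.2334  0.012 ]
 [ 0.6499 -0.3281  0.012 ]
 [ 0.3842 -0.1957  0.012 ]
 [ 0.4333 -0.1022  0.012 ]] [np.float64(0.2953), np.float64(0.1063), np.float64(0.2969), np.float64(0.1056)] [ 0.54132416 -0.21485767  0.012     ]
yaw 2.6803185491703294
wrist rect mm ((-3.17742919921875, -5.383937835693359), (110.580078125, 300.2651062011719), 89.8968505859375)
wrist rect mm ((-3.17742919921875, -5.383937835693359), (110.580078125, 300.2651062011719), 89.8968505859375)
wrist 0.071 0.083 1753 x [-102.  -100.9  128.4  130.8] y [-29.7 -28.3  16.4  18. ] z 0.07871815444204883
wrist 0.083 0.093 909 x [44.3 44.8 77.9 78.6] y [-25.  -24.4  11.4  12.3] z 0.08540381307216843
wrist 0.055 0.071 636 x [-101.4  -92.8  153.2  156. ] y [-29.6 -28.5  14.3  17.5] z 0.06223959895465159
[(-150, 12), (-144, 11), (-138, 11), (-132, 12), (-126, 11), (-102, 78), (-96, 79), (-90, 79), (-84, 79), (-78, 77), (-72, 37), (-66, 20), (-60, 20), (-54, 20), (-48, 20), (-42, 20), (-36, 20), (-30, 20), (-24, 20), (-18, 20), (-12, 233), (-6, 232), (0, 20), (6, 20), (12, 20), (18, 19), (24, 20), (30, 20), (36, 19), (42, 2
[... 620 characters left out ...]
.   17.4] z 0.08658855582113567
top 0.055 0.071 109 x [-101.5  -92.9  153.   154.4] y [-25.5 -25.   13.6  21.1] z 0.06402149856342332
[(-150, 13), (-144, 12), (-138, 12), (-132, 12), (-126, 12), (-120, 13), (-102, 81), (-96, 80), (-90, 81), (-84, 80), (-78, 80), (-72, 37), (-66, 18), (-60, 21), (-54, 21), (-48, 21), (-42, 21), (-36, 20), (-30, 19), (-24, 20), (-18, 21), (-12, 21), (-6, 21), (0, 21), (6, 22), (12, 21), (18, 21), (24, 21), (30, 21), (36, 20), (42, 84), (48, 87), (54, 87), (60, 86), (66, 87), (72, 89), (78, 66), (84, 40), (90, 56), (96, 58), (102, 58), (108, 59), (114, 81), (120, 81), (126, 81), (132, 71), (138, 68), (144, 62), (150, 31), (156, 2), (162, 3), (168, 2), (174, 1)]
```

Emit:
jog_arm(plan=[[0,0,0,0.028,0.178,-0.05,1],[0,0,0,0.028,0.178,-0.05,1],[0,0,0,0.028,0.178,-0.05,1],[0,0,0,0.028,0.178,-0.05,1],[0,0,0,0.028,0.178,-0.05,1],[0,0,0,0.028,0.178,-0.05,1],[0,0,0,0.028,0.178,-0.05,1],[0,0,0,0,0,0,1]])

```text
t: 2.2
tcp_pos: [0.5587, 0.174, 0.2984]
eef_rot: [-0.668, -0.231, 0.669, -0.231]
ft_force: [-0.6, -0.6, -0.2]
grip_width: 0.0918
```

Run:
```python
from h import *
f=grab('wrist','ws')
cv2.imwrite('pics/ws2.png',cv2.convertScaleAbs(cv2.resize(f['frame'],(800,600),interpolation=cv2.INTER_CUBIC),alpha=1.2))
st=sensors.state();print(st['tcp_pos'],st['joint_positions'])
P=cloud(f);d=np.linalg.norm(P[...,:2]-[.56,.175],axis=-1);Z=P[...,2]
m=(d<.095)&(Z>.006)&(Z<.045)
n,l,s_,c_=cv2.connectedComponentsWithStats(m.astype(np.uint8))
i=1+np.argmax(s_[1:,4]);p=P[l==i];print(s_[1:,4])
q=p[:,:2];w=cv2.minAreaRect((q*1000).astype(np.float32));print('rect',w,p[:,2].max())
b=p[(p[:,2]>.032)];r=cv2.minAreaRect((b[:,:2]*1000).astype(np.float32));print('body top',len(b),r,b.mean(0))
u=np.array([np.cos(.663),np.sin(.663)]);t=(q-[.56,.175])@u;n_=(q-[.56,.175])@[-u[1],u[0]];print('along',t.min(),t.max(),np.median(n_[t>.04]),np.median(n_[t<-.04]))
```

```text
[0.55849019 0.1724945  0.29885371] [ 2.97124838e-01  4.11837693e-01  1.81100843e+00 -5.51095355e-04
  9.20391509e-01  1.20422603e+00]
[4089]
rect ((568.3416137695312, 181.82568359375), (149.58975219726562, 35.956871032714844), 39.136688232421875) 0.03774794390851344
body top 1892 ((558.1519775390625, 173.5339813232422), (80.38492584228516, 35.956871032714844), 39.136688232421875) [0.57130827 0.18417349 0.03536069]
along -0.06393736457059593 0.08552601864912295 0.00041750832117843446 0.00024335330684756122
```

View pics/ws2.png

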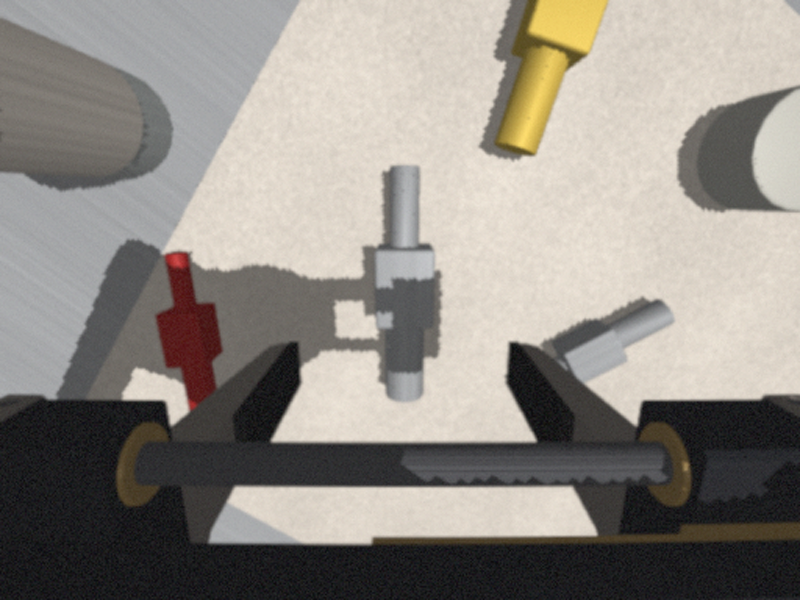

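Grey shaft with its thin end up at display (403,168) and thick end at (405,400). The depth fit gives centre (0.5683, 0.1818) and yaw 0.683, and its 149.6 × 36 mm footprint matches. Now grasping the body.

Emit:
jog_arm(plan=[[0,0,0.011,0.039,0.036,0,1],[0,0,0,0,0,-0.1,1],[0,0,0,0,0,-0.1,1],[0,0,0,0,0,-0.1,1],[0,0,0,0,0,-0.043,1],[0,0,0,0,0,0,1],[0,0,0,0,0,0,-1],[0,0,0,0,0,0,-1],[0,0,0,0,0,0,-1],[0,0,0,0,0,0,-1],[0,0,0,0,0,0,-1],[0,0,0,0,0,0,-1]], grip_force=60)

```text
t: 3.75
tcp_pos: [0.5702, 0.1835, 0.1968]
eef_rot: [0.667, 0.236, -0.667, 0.236]
ft_force: [0.6, -0.4, 0.7]
grip_width: 0.0358
```

Run:
```python
from h import *
from scipy.spatial.transform import Rotation as R
s=sensors.state();r=R.from_quat(s['eef_rot']).as_matrix();print(s['tcp_pos'],r.round(4),s['grip_width'],s['ft_force'],'grasp pt',s['tcp_pos']+.171*r[:,0],np.arctan2(r[1,1],r[0,1]))
```

```text
[0.57022089 0.18353854 0.19682418] [[ 2.000e-04  6.291e-01 -7.774e-01]
 [-0.000e+00 -7.774e-01 -6.291e-01]
 [-1.000e+00  1.000e-04 -1.000e-04]] 0.03582919370524151 [ 0.55276099 -0.43946383  0.7053578 ] grasp pt [0.57025454 0.18353572 0.02582418] -0.8904543664216978
```

Emit:
jog_arm(plan=[[0,0,0,0,0,0.159,-1],[0,0,0,0,0,0.159,-1],[0,0,0,0,0,0.159,-1]])

```text
t: 4.12
tcp_pos: [0.5696, 0.1834, 0.3405]
eef_rot: [-0.666, -0.236, 0.667, -0.236]
ft_force: [1.2, 1.0, -4.9]
grip_width: 0.0356
```

Emit:
jog_arm(plan=[[0,0,0.1063,0.003,-0.116,0,-1],[0,0,0.1063,0.003,-0.116,0,-1],[0,0,0.1063,0.003,-0.116,0,-1],[0,0,0.1063,0.003,-0.116,0,-1],[0,0,0.1063,0.003,-0.116,0,-1],[0,0,0.1063,0.003,-0.116,0,-1],[0,0,0.1063,0.003,-0.116,0,-1],[0,0,0.1063,0.003,-0.116,0,-1],[0,0,0.1063,0.003,-0.116,0,-1],[0,0,0.1063,0.003,-0.116,0,-1],[0,0,0.1063,0.003,-0.116,0,-1],[0,0,0.1063,0.003,-0.116,0,-1]])

```text
t: 5.62
tcp_pos: [0.5805, -0.2351, 0.339]
eef_rot: [0.159, 0.69, -0.158, 0.688]
ft_force: [0.7, -0.0, -3.9]
grip_width: 0.0358
```

Emit:
jog_arm(plan=[[0,0,0,0,0,0,-1],[0,0,0,0,0,0,-1]])

```text
t: 5.88
tcp_pos: [0.5805, -0.2337, 0.3391]
eef_rot: [0.161, 0.689, -0.161, 0.688]
ft_force: [0.1, -0.9, -5.3]
grip_width: 0.0354
```

```bash
cat >> h.py <<'E'
from scipy.spatial.transform import Rotation as R
def tool():
    s=sensors.state();r=R.from_quat(s['eef_rot']).as_matrix();return s,s['tcp_pos'],r
def to_plate(P,O,th):
    d=P[...,:2]-O;return np.stack([d@[np.cos(th),np.sin(th)],d@[-np.sin(th),np.cos(th)],P[...,2]],-1)
E
python3 - <<'E'
from h import *
f=grab('wrist','wh');s,p,r=tool();print(p,r.round(4),s['grip_width'],s['ft_force'],s['joint_positions'].round(2))
im=cv2.convertScaleAbs(cv2.resize(f['frame'],(800,600),interpolation=cv2.INTER_CUBIC),alpha=1.3);cv2.imwrite('pics/wh2.png',im)
O=np.array([.5417,-.2151]);th=2.685
W=cloud(f);Q=to_plate(W,O,th)
X,Y,Z=Q[...,0],Q[...,1],Q[...,2]
m=(abs(X)<.17)&(abs(Y)<.07)&(Z>.006)&(Z<.03);print('plate',cv2.minAreaRect((np.stack([X[m],Y[m]],-1)*1000).astype(np.float32)))
for n,k in (('fixed',(Z>.072)&(Z<.083)&(X<-.05)&(X>-.12)&(abs(Y)<.05)),('sprung',(Z>.082)&(Z<.092)&(X>.03)&(X<.1)&(abs(Y)<.05)),('shaft',(Z>.12)&(Z<.21)&(abs(X+.045)<.11)&(abs(Y)<.025))):
    if k.sum()>5: print(n,k.sum(),[np.percentile(c[k]*1000,[0,2,50,98,100]).round(1) for c in (X,Y,Z)])
# shaft in tool frame
T=np.eye(4);T[:3,:3]=r;T[:3,3]=p
L=(W-p)@r
k=(L[...,0]>.14)&(L[...,0]<.2)&(abs(L[...,1])<.0175)&(L[...,2]<-.03)&(L[...,2]>-.1)
for a,b in((-.08,-.06),(-.055,-.03),(-.03,-.02)):
    q=L[k&(L[...,2]>a)&(L[...,2]<b)]
    if len(q): print(a,b,len(q),'tool x min',np.percentile(q[:,0],5),'y',q[:,1].min(),q[:,1].max(),'z',q[:,2].min(),q[:,2].max())
E
```

```text
[ 0.58066523 -0.23334519  0.33932187] [[-1.200e-03  4.432e-01  8.964e-01]
 [ 9.000e-04  8.964e-01 -4.432e-01]
 [-1.000e+00  2.000e-04 -1.500e-03]] 0.03560942571648095 [ 0.29151354  0.22496386 -4.54826467] [-0.38  0.42  1.69  0.    1.03 -1.5 ]
plate ((31.8572998046875, -0.2997703552246094), (110.37533569335938, 236.94436645507812), 89.78810119628906)
sprung 2043 [array([47.1, 47.6, 64.8, 81.3, 81.6]), array([-19.4, -18.6,  -0.6,  17.3,  18. ]), array([82.1, 84. , 85.5, 86.9, 87.7])]
shaft 10109 [array([-119.4, -110.5,  -32.1,   27. ,   30.3]), array([-25. , -22.4,  -0. ,  22.4,  25. ]), array([143.8, 157.7, 177. , 205.8, 210. ])]
-0.08 -0.06 737 tool x min 0.17020904035039264 y -0.00944191866682423 0.008286734081191321 z -0.0730462978206311 -0.060027515246497874
-0.055 -0.03 1244 tool x min 0.17018721090484773 y -0.009818594944214819 0.008064174197567353 z -0.05498360516577358 -0.030009980604929893
```

View pics/wh2.png

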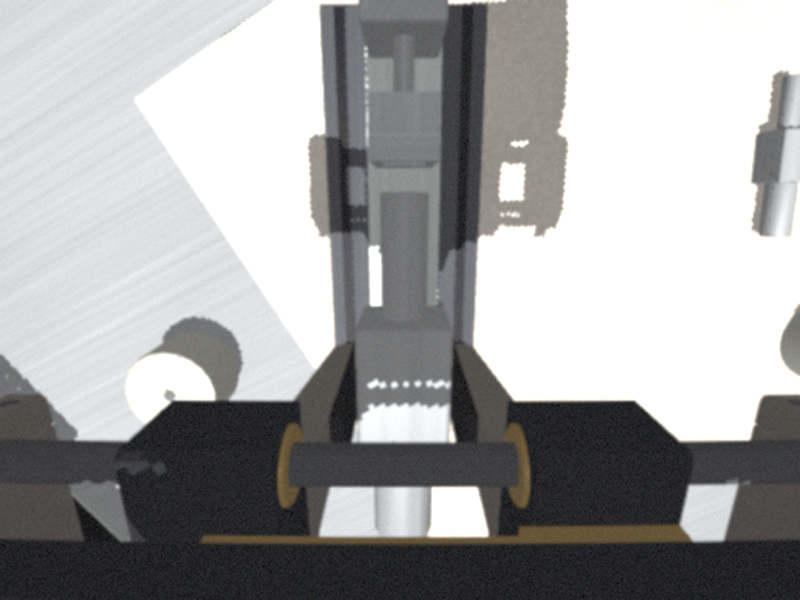

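Shaft level and centred over the frame in hand: thin end at display (405,193), sprung head front at (403,165). From the depth, S ≈ −5.7 mm. Tilting now.

Emit:
jog_arm(plan=[[-0.031,-0.062,0,-0.062,0.031,-0.03,-1],[-0.031,-0.062,0,-0.062,0.031,-0.03,-1],[-0.031,-0.062,0,-0.062,0.031,-0.03,-1],[-0.031,-0.062,0,-0.062,0.031,-0.03,-1],[0,0,0,0,0,0,-1]])

```text
t: 6.55
tcp_pos: [0.5045, -0.1951, 0.3028]
eef_rot: [0.121, 0.526, -0.192, 0.82]
ft_force: [0.3, -0.5, -5.6]
grip_width: 0.0354
```

```bash
cat > w.py <<'E'
from h import *
import sys
O=np.array([.5417,-.2151]);th=2.6815;e=np.array([np.cos(th),np.sin(th)]);n=np.array([-e[1],e[0]])
NC=-.0013; S=-.0057
def tcp(tx,tz,a):
    c,s=np.cos(a),np.sin(a); return np.array([tx-.0727*c+.179*s, tz+.0727*s+.179*c])
def now():
    s,p,r=tool(); X=-r[:,2]; a=-np.arcsin(X[2]); yaw=np.arctan2(X[1],X[0])
    thin=p+.179*r[:,0]+.0727*X
    d=p[:2]-O
    print('t %.2f thin x %.1f z %.1f tcp n %.1f mm tilt %.2f deg yawerr %.3f roll %.3f p_est %.1f'%(s['t'],1e3*(thin[:2]-O)@e,1e3*thin[2],1e3*d@n,np.degrees(a),yaw-th,r[2,1],1e3*((thin[:2]-O)@e+.009*np.sin(a)-.067-S)),'F e,n,z',(s['ft_force'][:2]@e).round(2),(s['ft_force'][:2]@n).round(2),s['ft_force'][2].round(2),'T',s['torque'].round(2),'w',s['grip_width'].round(4))
    return p,a,yaw
def go(tx,tz,deg,rows=1):
    p,a,yaw=now(); A=np.radians(deg); g=tcp(tx,tz,A)
    xy=O+e*g[0]+n*NC; d=np.array([*(xy-p[:2]),g[1]-p[2]])/.3/rows
    w=np.array([*(n*(A-a)),th-yaw])/(np.pi/2)/rows
    print(rows,'rows:',w.round(4),d.round(4))
def head(f):
    Q=to_plate(cloud(f),O,th);X,Y,Z=Q[...,0],Q[...,1],Q[...,2]
    k=(Z>.083)&(Z<.0885)&(X>.03)&(X<.13)&(abs(Y)<.03)
    h=np.histogram(X[k]*1000,np.arange(36,130,3));print('head top n',k.sum(),'x pct',np.percentile(X[k]*1000,[0,2,50,98,100]).round(1) if k.any() else '');return X,Y,Z
E
python3 - <<'E'
from w import *
go(.038,.0605,25,4)
E
```

```text
Traceback (most recent call last):
  File "w.py", line 14, in go
    p,a,yaw=now(); A=np.radians(deg); g=tcp(tx,tz,A)
            ~~~^^
  File "w.py", line 11, in now
    print('t %.2f thin x %.1f z %.1f tcp n %.1f mm tilt %.2f deg yawerr %.3f roll %.3f p_est %.1f'%(s['t'],1e3*(thin[:2]-O)@e,1e3*thin[2],1e3*d@n,np.degrees(a),yaw-th,r[2,1],1e3*((thin[:2]-O)@e+.009*np.sin(a)-.067-S)),'F e,n,z',(s['ft_force'][:2]@e).round(2),(s['ft_force'][:2]@n).round(2),s['ft_force'][2].round(2),'T',s['torque'].round(2),'w',s['grip_width'].round(4))
                                                                                                                                                                                                                                                                                                                                                         ^^^^^^^^^^^^^^^^^^^^^
AttributeError: 'float' object has no attribute 'round'
```

```bash
sed -i "s/s\['grip_width'\].round(4)/round(s['grip_width'],4)/" w.py
python3 - <<'E'
from w import *
go(.038,.0605,25,4)
E
```

```text
t 6.55 thin x 33.6 z 109.8 tcp n -1.4 mm tilt 24.67 deg yawerr 0.004 roll -0.003 p_est -23.9 F e,n,z -0.47 0.32 -5.57 T [ 0.3   0.4  -0.04] w 0.0354
4 rows: [-0.0004 -0.0008 -0.0006] [-0.0041  0.002  -0.0411]
```

Emit:
jog_arm(plan=[[0,0,0,-0.004,0.002,-0.041,-1],[0,0,0,-0.004,0.002,-0.041,-1],[0,0,0,-0.004,0.002,-0.041,-1],[0,0,-0.002,-0.004,0.002,-0.041,-1],[0,0,0,0,0,0,-1]])

```text
t: 7.18
tcp_pos: [0.5013, -0.1944, 0.2532]
eef_rot: [0.122, 0.525, -0.193, 0.82]
ft_force: [0.7, 0.0, -4.6]
grip_width: 0.0357
```

Run:
```python
from w import *
f=grab('wrist','wb');go(.0585,.0605,25,3)
X,Y,Z=head(f)
im=cv2.convertScaleAbs(cv2.resize(f['frame'],(600,450),interpolation=cv2.INTER_CUBIC),alpha=1.8)
g=grab('scene','sb');c=cv2.convertScaleAbs(cv2.resize(g['frame'][120:210,150:270],(600,450),interpolation=cv2.INTER_CUBIC),alpha=1.5)
cv2.imwrite('pics/b.png',cv2.resize(np.vstack([im,c]),(400,600)))
cv2.imwrite('pics/b.png',np.hstack([cv2.resize(im,(400,300)),cv2.resize(c,(400,300))]))
```

```text
t 7.22 thin x 35.7 z 61.0 tcp n -0.7 mm tilt 24.87 deg yawerr -0.000 roll -0.003 p_est -21.8 F e,n,z 0.06 0.33 -4.29 T [ 0.28  0.35 -0.05] w 0.0358
3 rows: [-0.0002 -0.0004  0.    ] [-0.0228  0.0121 -0.0005]
head top n 6927 x pct [46.6 47.9 66.7 81.1 81.7]
```

View pics/b.png

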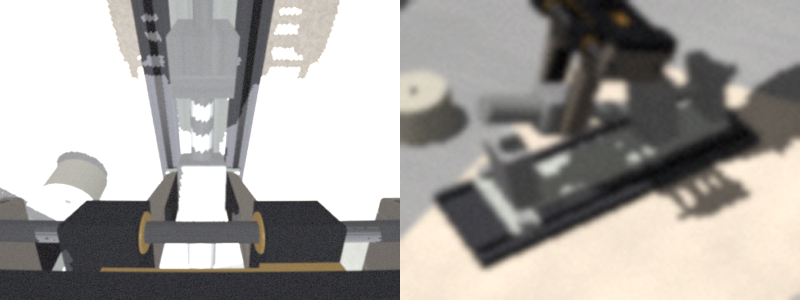

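The tilted shaft's thin end is centred in front of the sprung cup (left panel, about (203,85)), and the thick end passes above the fixed head (right panel). Now pushing it in and feeling for contact.

Emit:
jog_arm(plan=[[0,0,0,-0.023,0.012,0,-1],[0,0,0,-0.023,0.012,0,-1],[0,0,0,-0.023,0.012,0,-1],[0,0,0,0,0,0,-1]])

```text
t: 7.78
tcp_pos: [0.4809, -0.1836, 0.2552]
eef_rot: [0.122, 0.523, -0.193, 0.821]
ft_force: [2.8, -1.5, -5.9]
grip_width: 0.0357
```

Run:
```python
from w import *
go(.0665,.0605,25,2)
head(grab('wrist','wc'))
```

```text
t 7.78 thin x 58.6 z 62.2 tcp n -1.3 mm tilt 25.03 deg yawerr 0.000 roll -0.002 p_est 1.1 F e,n,z -3.14 0.12 -5.92 T [-0.09 -0.07 -0.02] w 0.0357
2 rows: [ 0.0001  0.0002 -0.0001] [-0.0117  0.0058 -0.0028]
head top n 5100 x pct [30.  47.9 67.6 82.4 83. ]
```

Emit:
jog_arm(plan=[[0,0,0,-0.013,0.0065,-0.003,-1],[0,0,0,-0.013,0.0065,-0.003,-1],[0,0,0,-0.013,0.0065,0,-1],[0,0,0,0,0,0,-1]])

```text
t: 8.32
tcp_pos: [0.4709, -0.1784, 0.2541]
eef_rot: [0.122, 0.521, -0.193, 0.822]
ft_force: [6.3, -3.9, -2.5]
grip_width: 0.0354
```

Run:
```python
from w import *
go(.0805,.0605,25,3)
head(grab('wrist','wd'))
```

```text
t 8.32 thin x 69.1 z 61.2 tcp n -1.5 mm tilt 25.25 deg yawerr -0.000 roll -0.002 p_est 11.7 F e,n,z -7.32 0.68 -2.5 T [-0.46 -0.7  -0.05] w 0.0354
3 rows: [0.0004 0.0008 0.    ] [-0.0106  0.005  -0.0007]
head top n 5455 x pct [30.  32.7 76.7 92.7 93.3]
```

Emit:
jog_arm(plan=[[0,0,0,-0.0106,0.005,0,-1],[0,0,0,-0.0106,0.005,0,-1],[0,0,0,-0.0106,0.005,0,-1],[0,0,0,0,0,0,-1]])

```text
t: 8.88
tcp_pos: [0.4621, -0.1741, 0.2544]
eef_rot: [0.122, 0.521, -0.193, 0.823]
ft_force: [9.8, -5.5, -6.1]
grip_width: 0.0358
```

Run:
```python
from w import *
import w
go(.0805,.0605,25,1)
head(grab('wrist','we'))
for a in (25,20,15,10,5,0): print(a,(tcp(.067+S+.023-.009*np.sin(np.radians(a)),.0605-.002*(1-a/25),np.radians(a))*1e3).round(1))
print(n,e)
```

```text
t 8.88 thin x 78.5 z 61.5 tcp n -1.4 mm tilt 25.36 deg yawerr -0.000 roll -0.001 p_est 21.0 F e,n,z -11.21 0.53 -6.06 T [-0.75 -1.28 -0.01] w 0.0358
1 rows: [0.0018 0.0036 0.0001] [-0.0025  0.001  -0.0032]
head top n 5548 x pct [ 36.1  39.1  85.3 101.7 102.4]
25 [ 90.3 253.5]
20 [ 74.1 253.2]
15 [ 58.1 251.4]
10 [ 42.2 248.2]
5 [ 26.7 243.6]
0 [ 11.6 237.5]
[-0.44403113 -0.89601136] [-0.89601136  0.44403113]
```

Emit:
jog_arm(plan=[[0.0123,0.0249,0,0.0242,-0.012,-0.001,-1],[0.0123,0.0249,0,0.0242,-0.012,-0.001,-1],[0,0,0,0,0,0,-1]])

```text
t: 9.3
tcp_pos: [0.4777, -0.1819, 0.2541]
eef_rot: [0.13, 0.555, -0.188, 0.8]
ft_force: [10.3, -5.8, -4.6]
grip_width: 0.0355
```

Run:
```python
from w import *
now()
head(grab('wrist','we1'))
```

```text
t 9.30 thin x 77.7 z 61.0 tcp n -1.4 mm tilt 20.44 deg yawerr -0.000 roll -0.002 p_est 19.5 F e,n,z -11.83 0.61 -4.58 T [-0.79 -1.57  0.01] w 0.0355
head top n 5536 x pct [ 34.3  36.9  84.5 100.3 100.7]
```

Run:
```python
from w import *
A=np.radians(10); go(.067+S+.0225-.009*np.sin(A),.0595,10,5)
```

```text
t 9.35 thin x 77.8 z 61.0 tcp n -1.4 mm tilt 20.47 deg yawerr -0.000 roll -0.002 p_est 19.6 F e,n,z -11.1 0.96 -4.09 T [-0.78 -1.53 -0.02] w 0.0355
5 rows: [0.0103 0.0208 0.    ] [ 0.0182 -0.0091 -0.0038]
```

Emit:
jog_arm(plan=[[0.0103,0.0208,0,0.018,-0.009,-0.0025,-1],[0.0103,0.0208,0,0.018,-0.009,-0.003,-1],[0.0103,0.0208,0,0.018,-0.009,-0.004,-1],[0.0103,0.0208,0,0.018,-0.009,-0.0045,-1],[0.0103,0.0208,0,0.018,-0.009,-0.005,-1],[0,0,0,0,0,0,-1]])

```text
t: 10.1
tcp_pos: [0.5054, -0.1957, 0.2488]
eef_rot: [0.146, 0.625, -0.176, 0.746]
ft_force: [10.8, -5.1, -0.2]
grip_width: 0.0356
```

Run:
```python
from w import *
A=np.radians(3); go(.067+S+.0235-.009*np.sin(A),.0595,3,4)
head(grab('wrist','we2'))
s,p,r=tool()
L=(cloud(pickle.load(open('we2.pkl','rb')))-p)@r
for a,b in((-.05,-.04),(-.04,-.03)):
    k=(L[...,0]>.14)&(L[...,0]<.2)&(abs(L[...,1])<.009)&(L[...,2]<b)&(L[...,2]>a)
    if k.sum()>5: print('thin journal top in tool x',a,k.sum(),np.percentile(L[k][:,0],5).round(4))
```

```text
t 10.10 thin x 81.2 z 59.8 tcp n -1.3 mm tilt 10.14 deg yawerr -0.000 roll -0.002 p_est 21.5 F e,n,z -11.9 -0.23 -0.16 T [-0.7  -1.72 -0.04] w 0.0356
4 rows: [0.0088 0.0178 0.    ] [ 0.015  -0.0074 -0.0056]
head top n 6556 x pct [ 30.   31.3  84.2 102.1 102.9]
thin journal top in tool x -0.05 489 0.1697
thin journal top in tool x -0.04 474 0.17
```

Emit:
jog_arm(plan=[[0,0,0,-0.006,0.003,0,-1],[0.0088,0.0178,0,0.0165,-0.0082,-0.005,-1],[0.0088,0.0178,0,0.0165,-0.0082,-0.0055,-1],[0.0088,0.0178,0,0.0165,-0.0082,-0.0058,-1],[0.0088,0.0178,0,0.0165,-0.0082,-0.006,-1],[0,0,0,0,0,0,-1]])

```text
t: 10.9
tcp_pos: [0.5234, -0.2046, 0.2421]
eef_rot: [0.156, 0.67, -0.166, 0.706]
ft_force: [12.2, -5.3, 1.6]
grip_width: 0.0356
```

Run:
```python
from w import *
go(.067+S+.0225,.0587,0,2)
head(grab('wrist','we3'))
```

```text
t 10.90 thin x 84.2 z 59.5 tcp n -1.3 mm tilt 3.02 deg yawerr -0.000 roll -0.002 p_est 23.4 F e,n,z -13.3 -0.63 1.6 T [-0.58 -1.81 -0.07] w 0.0356
2 rows: [0.0074 0.015  0.0001] [ 0.0149 -0.0074 -0.0073]
head top n 5780 x pct [ 70.5  71.3  88.7 104.3 104.9]
```

Emit:
jog_arm(plan=[[0.0074,0.015,0,0.0152,-0.0076,-0.007,-1],[0.0074,0.015,0,0.0152,-0.0076,-0.007,-1],[0,0,0,0,0,0,-1]])

```text
t: 11.32
tcp_pos: [0.5324, -0.2091, 0.2378]
eef_rot: [0.161, 0.689, -0.162, 0.688]
ft_force: [11.1, -4.6, 2.5]
grip_width: 0.0356
```

Run:
```python
from w import *
go(.075+S+.001,.0585,0,5)
f=grab('wrist','we4');X,Y,Z=head(f)
s,p,r=tool();L=(cloud(f)-p)@r
for a,b in((-.06,-.05),(-.05,-.04),(-.04,-.03)):
    k=(L[...,0]>.14)&(L[...,0]<.2)&(abs(L[...,1])<.009)&(L[...,2]<b)&(L[...,2]>a)
    if k.sum()>5: print('thin journal top: tool x',np.percentile(L[k][:,0],5).round(4),'world z',np.percentile(Z[k],95).round(4))
k=(Z>.02)&(Z<.08)&(X>.03)&(X<.062)&(abs(Y)<.02)&(L[...,0]<.2)&(L[...,0]>.16)
if k.sum(): print('thin journal Y',(Y[k].min(),Y[k].max()))
k=(Z>.083)&(Z<.0885)&(X>.06)&(X<.13)&(abs(Y)<.03);print('head Y',Y[k].min(),Y[k].max())
```

```text
t 11.32 thin x 83.7 z 58.8 tcp n -1.2 mm tilt -0.00 deg yawerr -0.000 roll -0.002 p_est 22.4 F e,n,z -12.02 -0.82 2.52 T [-0.57 -1.8   0.01] w 0.0356
5 rows: [-0. -0.  0.] [ 0.008  -0.0039 -0.0002]
head top n 5876 x pct [ 69.9  70.6  88.1 103.7 104.4]
thin journal top: tool x 0.1522 world z 0.0856
thin journal top: tool x 0.1698 world z 0.068
thin journal top: tool x 0.1701 world z 0.0678
thin journal Y (np.float64(-0.01839777034770416), np.float64(0.017614840019955082))
head Y -0.019333976859904695 0.01862469143674307
```

Emit:
jog_arm(plan=[[0,0,0,0.008,-0.004,-0.001,-1],[0,0,0,0.008,-0.004,0,-1],[0,0,0,0.008,-0.004,0,-1],[0,0,0,0,0,0,-1]])

```text
t: 11.88
tcp_pos: [0.5387, -0.2123, 0.2371]
eef_rot: [0.161, 0.689, -0.162, 0.688]
ft_force: [9.6, -4.0, 0.4]
grip_width: 0.0357
```

Run:
```python
from w import *
go(.075+S+.001,.0578,0,3)
head(grab('wrist','we5'))
```

```text
t 11.88 thin x 77.0 z 58.3 tcp n -1.2 mm tilt -0.11 deg yawerr -0.000 roll -0.002 p_est 15.7 F e,n,z -10.39 -0.69 0.36 T [-0.55 -1.49 -0.04] w 0.0357
3 rows: [-0.0002 -0.0004  0.0001] [ 0.0064 -0.003  -0.0004]
head top n 5914 x pct [63.3 63.9 81.3 96.9 97.6]
```

Emit:
jog_arm(plan=[[0,0,0,0.0064,-0.003,0,-1],[0,0,0,0.0064,-0.003,0,-1],[0,0,0,0.0064,-0.003,0,-1],[0,0,0,0,0,0,-1]])

```text
t: 12.42
tcp_pos: [0.5437, -0.2147, 0.2367]
eef_rot: [0.161, 0.69, -0.162, 0.687]
ft_force: [7.8, -3.8, -0.8]
grip_width: 0.0355
```

Run:
```python
from w import *
go(.075+S,.057,0,1)
head(grab('wrist','we6'))
```

```text
t 12.43 thin x 71.8 z 58.0 tcp n -1.2 mm tilt -0.24 deg yawerr -0.000 roll -0.003 p_est 10.5 F e,n,z -8.68 -0.09 -0.82 T [-0.44 -1.18 -0.01] w 0.0355
1 rows: [-0.0012 -0.0024  0.0001] [ 0.0055 -0.0023 -0.0023]
head top n 5930 x pct [58.  58.7 76.1 91.6 92.3]
```

Emit:
jog_arm(plan=[[0,0,0,0.0045,-0.002,-0.0015,-1],[0,0,0,0,0,0,-1]])

```text
t: 12.72
tcp_pos: [0.5447, -0.2153, 0.2361]
eef_rot: [0.161, 0.69, -0.162, 0.687]
ft_force: [5.5, -2.8, -0.2]
grip_width: 0.0357
```

Emit:
jog_arm(plan=[[0,0,0,0.002,-0.001,-0.0015,-1],[0,0,0,0,0,0,-1]])

```text
t: 12.98
tcp_pos: [0.545, -0.2154, 0.2358]
eef_rot: [0.161, 0.691, -0.162, 0.686]
ft_force: [5.5, -2.1, 4.8]
grip_width: 0.0359
```

Run:
```python
from w import *
go(.075+S,.057,0,1)
head(grab('wrist','we7'))
```

```text
t 12.97 thin x 70.7 z 57.2 tcp n -1.2 mm tilt -0.33 deg yawerr -0.000 roll -0.003 p_est 9.3 F e,n,z -5.83 -0.59 4.81 T [-0.52 -1.32  0.03] w 0.0359
1 rows: [-0.0016 -0.0033  0.    ] [ 0.0011 -0.0002  0.0006]
head top n 6005 x pct [56.9 57.5 74.9 90.5 91.5]
```

Emit:
jog_arm(plan=[[0,0,0,0.003,-0.0015,0.001,-1],[0,0,0,0,0,0,-1]])

```text
t: 13.28
tcp_pos: [0.5453, -0.2156, 0.2358]
eef_rot: [0.161, 0.691, -0.162, 0.686]
ft_force: [4.4, -0.9, 6.4]
grip_width: 0.0355
```

Emit:
jog_arm(plan=[[0,0,0,0.002,-0.001,0,-1],[0,0,0,0,0,0,-1]])

```text
t: 13.52
tcp_pos: [0.5456, -0.2157, 0.2358]
eef_rot: [0.161, 0.692, -0.162, 0.685]
ft_force: [2.4, 0.5, 8.1]
grip_width: 0.0354
```

Run:
```python
from w import *
go(.075+S,.057,0,1)
head(grab('wrist','we8'))
```

```text
t 13.53 thin x 70.6 z 57.4 tcp n -1.2 mm tilt -0.51 deg yawerr -0.000 roll -0.003 p_est 9.2 F e,n,z -1.98 -1.49 8.12 T [-0.25 -1.02  0.01] w 0.0354
1 rows: [-0.0025 -0.0051  0.    ] [-0.0009  0.0007  0.0008]
head top n 5996 x pct [56.8 57.8 74.8 90.6 91.3]
```

Emit:
jog_arm(plan=[[0,0,0,0,0,0.004,-1],[0,0,0,0,0,0,-1]])

```text
t: 13.82
tcp_pos: [0.5456, -0.2157, 0.2361]
eef_rot: [0.161, 0.692, -0.162, 0.685]
ft_force: [6.2, -1.3, -1.2]
grip_width: 0.0355
```

Run:
```python
from w import *
go(.075+S,.0575,0,1)
head(grab('wrist','we9'))
```

```text
t 13.82 thin x 70.6 z 57.8 tcp n -1.2 mm tilt -0.52 deg yawerr -0.000 roll -0.003 p_est 9.2 F e,n,z -6.13 -1.53 -1.18 T [-0.42 -1.47  0.03] w 0.0355
1 rows: [-0.0026 -0.0052  0.0001] [-0.0008  0.0008  0.0014]
head top n 5905 x pct [57.3 57.8 74.8 90.6 91.5]
```

Emit:
jog_arm(plan=[[-0.0026,-0.0052,0,0,0,0.0012,-1],[0,0,0,0,0,0,-1]])

```text
t: 14.12
tcp_pos: [0.5452, -0.2156, 0.2362]
eef_rot: [0.16, 0.689, -0.162, 0.688]
ft_force: [6.3, -3.5, -2.5]
grip_width: 0.0358
```

Run:
```python
from w import *
go(.075+S,.0575,0,1)
head(grab('wrist','we10'))
g=grab('scene','s10');cv2.imwrite('pics/s10.png',cv2.convertScaleAbs(cv2.resize(g['frame'][120:210,150:270],(800,600),interpolation=cv2.INTER_CUBIC),alpha=1.5))
```

```text
t 14.12 thin x 69.5 z 57.3 tcp n -1.1 mm tilt -0.06 deg yawerr -0.000 roll -0.003 p_est 8.2 F e,n,z -7.22 0.35 -2.51 T [-0.35 -1.04 -0.02] w 0.0358
1 rows: [-0.0003 -0.0005  0.0001] [0.0003 0.0006 0.0009]
head top n 5953 x pct [55.8 56.5 73.8 89.3 90. ]
```

Emit:
jog_arm(plan=[[0,0,0,0.002,-0.001,0,-1],[0,0,0,0,0,0,-1]])

```text
t: 14.48
tcp_pos: [0.5458, -0.2159, 0.2361]
eef_rot: [0.16, 0.689, -0.162, 0.688]
ft_force: [5.3, -2.0, -2.0]
grip_width: 0.0355
```

Run:
```python
from w import *
now()
head(grab('wrist','we11'))
```

```text
t 14.47 thin x 69.0 z 57.2 tcp n -1.1 mm tilt -0.09 deg yawerr -0.000 roll -0.003 p_est 7.7 F e,n,z -5.65 -0.59 -1.98 T [-0.27 -0.94 -0.06] w 0.0355
head top n 5959 x pct [55.3 55.9 73.3 88.7 89.4]
```

Emit:
jog_arm(plan=[[0,0,0,0,0,0,-0.1],[0,0,0,0,0,0,0.2],[0,0,0,0,0,0,0.5],[0,0,0,0,0,0,0.5]])

```text
t: 15.02
tcp_pos: [0.5453, -0.2157, 0.2362]
eef_rot: [0.16, 0.69, -0.162, 0.687]
ft_force: [0.7, -0.0, 0.6]
grip_width: 0.068
```

Run:
```python
from w import *
now();f=grab('wrist','wr');head(f)
```

```text
t 15.03 thin x 69.7 z 57.4 tcp n -1.0 mm tilt -0.16 deg yawerr -0.000 roll -0.003 p_est 8.4 F e,n,z -0.65 -0.3 0.62 T [-0.03 -0.11 -0.02] w 0.068
head top n 5940 x pct [55.  55.7 73.1 88.6 89.3]
```

Emit:
jog_arm(plan=[[0,0,0,0,0,0.06,0.5],[0,0,0,0,0,0.15,0.5],[0,0,0,0,0,0.2,0.5],[0,0,0,0.05,0,0.17,0.5],[0,0,0,0,0,0,0.5],[0,0,0,0,0,0,0.5]])

```text
t: 15.82
tcp_pos: [0.56, -0.2156, 0.4106]
eef_rot: [0.16, 0.689, -0.162, 0.687]
ft_force: [-0.4, 0.5, -1.2]
grip_width: 0.0686
```

Run:
```python
from w import *
now();f=grab('wrist','wz');X,Y,Z=head(f)
def rect(k): return cv2.minAreaRect((np.stack([X[k],Y[k]],-1)*1000).astype(np.float32)),np.percentile(Z[k]*1000,[5,50,95]).round(1)
B=(abs(Y)<.022)
k=B&(Z>.0715)&(Z<.08)&(X>-.03)&(X<.03);print('body top',k.sum(),rect(k))
k=B&(Z>.055)&(Z<.0695)&(X>.028)&(X<.05);print('thin journal',rect(k))
k=B&(Z>.055)&(Z<.0745)&(X>-.066)&(X<-.034);print('thick journal',rect(k) if k.sum()>9 else k.sum())
t=grab('top','tz');a=pickle.load(open('top0.pkl','rb'))
im=cv2.convertScaleAbs(cv2.resize(f['frame'],(400,300)),alpha=1.4)
c=cv2.convertScaleAbs(cv2.resize(t['frame'][120:280,100:410],(400,300)),alpha=1.4)
cv2.imwrite('pics/fin.png',np.hstack([im,c]))
```

```text
t 15.82 thin x 56.5 z 231.7 tcp n -7.7 mm tilt -0.12 deg yawerr 0.000 roll -0.003 p_est -4.8 F e,n,z 0.59 -0.31 -1.16 T [ 0.   -0.16 -0.01] w 0.0686
head top n 1131 x pct [55.2 55.2 72.3 88.9 89.1]
body top 1151 (((-2.8207035064697266, 0.5116443634033203), (47.0925407409668, 35.77482604980469), 0.11420752853155136), array([73.2, 74.5, 75.7]))
thin journal (((38.756622314453125, -0.014431953430175781), (21.298076629638672, 17.369773864746094), 0.026482444256544113), array([57.8, 64.4, 66.3]))
thick journal (((-49.99632263183594, 1.0128135681152344), (31.982412338256836, 24.930395126342773), 0.26919668912887573), array([60.6, 67.2, 69.4]))
```

View pics/fin.png

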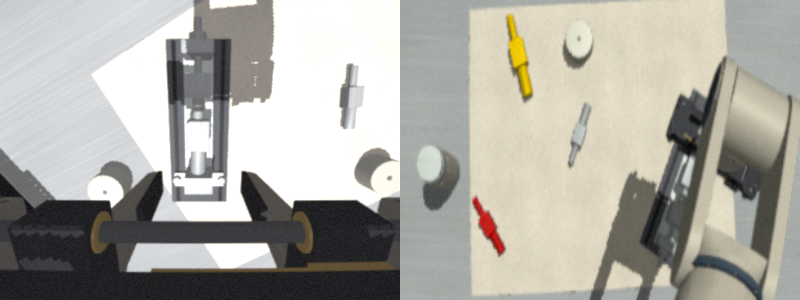

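The final view shows the shaft level between both heads (left panel, about (198,130)), and the can and caps look to be where they were. All checks fit, so I'm handing in.

```bash
python3 -c "
from workcell import job_done
print(job_done())"
```

```text
the job is handed in; nothing more can be done
None
```

The stepped shaft is seated level in the holding frame and released, and the job is handed in at about 16 s of the 48 s allowed. I tilted the shaft 25° to get the thin end under the sprung head's roof. I pressed that head back to about 23.4 mm at most in any reading, levelled the shaft, then backed the thick end into the fixed cup.

Last checks, taken with the arm clear of the shaft:

| Check | Reading | Needed |
|---|---|---|
| Sprung head pressed back | 7.4–7.9 mm (depth) | 5.5–11.5 mm, 8 when home |
| Shaft middle along the plate | −5.3 mm | within 16 mm |
| Shaft middle off the centre line | about 0.5 mm | within 6 mm |
| Shaft axis height | about 56.5 mm | 53–61 mm |
| Angle to the plate | under 0.01 rad | under 0.08 rad |

- **Heads' shift:** I measured S at about −5.7 mm. That puts the thick end home to within about 0.4 mm, which is inside the measuring error.
- **Bystanders:** the can and both caps looked unmoved in the last pictures. I did not measure their positions again.
- **Disagreement:** the top camera placed the plate about 6 mm away from where the wrist camera did. I used the wrist camera, and both contact with the sprung head and the spring forces fitted it.
- **A mend on the way:** just before home the thick end dragged on the cup floor with the shaft about 0.5° off level. I lifted and re-levelled it, and it then went home.

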